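Sort a sealed printer cartridge by weight and press it home

ROBOT

A 6-joint arm with a two-finger parallel gripper is mounted at the origin on the work surface; the furniture and walls round the work are solid. World frame = base frame: x ahead of the robot, y to its left, z up, the work surface at z = 0. Lengths are in mm, angles in rad, forces in N, time in s.
With the tool pointing down it reaches from about 325 to 1000 mm from the base axis. Payload 5.1 kg.
Tool frame: the origin (TCP) lies midway between the tips of the shut fingers; the grasp point (between the pads) lies 19 mm behind it; z points along the fingers, y is the direction in which the jaws open and shut (so a half turn about z gives the same grasp; the last joint's range is limited). The gripper opens to 85 mm and grips with 20 to 120 N. Pads are 22 mm wide; open, the fingers measure 114 mm over their backs; the gripper's body (76 mm by 85 mm) begins 54 mm behind the grasp point. The pads swing forward as they close: fully open they stand 13 mm farther back than shut.
Start: joints at [-1.322, 0.124, 1.65, -0, 1.367, -0.083], TCP at [211.702, -614.546, 231.322] pointing down, gripper open.
Joint ranges: [-2.61, 2.61], [-1.02, 2.33], [0.03, 2.71], [-1.35, 4.49], [0.32, 2.68], [-2.91, 2.91]. Speed limits (rad/s): [2.57, 2.57, 3.14, 3.14, 3.14, 3.14].

INTERFACE

Orientations are given as a unit quaternion [w, x, y, z].
In Python, from bench import monitor, eyes, ticket gives the robot as it stands.
- The arm moves only by the tool arm_command, never from a script. Its argument "plan" is a list of rows, each an object with "dp": the shift along the tool's x, y, z in m, a list of three; "turn": the turn about the tool's z in degrees. In form: [{"dp": [tx, ty, tz], "turn": turn}, ...]. A call has 1 to 5 rows; each row is the pose to reach, as a shift and turn from the pose commanded when the call began, along the tool's axes at that moment; what a row does not reach only later rows make up. A row lasts 1/10 s, in which the tool goes at most 50 mm and 8.59 degrees, less where a joint would pass 70% of its speed; a pose out of reach is approached as far as the arm can. A call with a gripper value outside its range is refused whole. "fingers" is the finger opening in m, from 0 to 0.0854, set as the call begins (left out, the last holds). The fingers move at their own pace and stop on an object; the grip force is fixed at half the most. Time passes only in rows, so rows that repeat a pose let the fingers close. It gives the time, the measured TCP pose, the force and the opening at its end, in the units of the state.
- monitor.observe(): the state, without advancing time (a new reading comes with each control period).
- eyes.read_camera(name): name is "scene" or "top"; returns a dict with "image" (420x560x3 uint8, blue, green, red), "range_z" (420x560 float32, mm along the optical axis (not along the pixel's ray), 0 where there is no reading), "fovy" (degrees; the focal length in pixels is half the picture's height over the tangent of half this angle, whatever the lens; pixels are square), "cx", "cy" (the principal point, pixels), "origin" and "orientation" of the camera in the world. Camera axes: x right, y down, z forward; pixel columns grow to the right and rows downward; lengths in mm; the calibration is good to about 2 mm. A picture is of the moment at which its call begins.
- ticket.finish_job(): hands the job in, once; it reports no verdict.
The state is a dict: "t": time; "qpos": joint angles; "dq": joint speeds; "tau": joint torques, N m; "position": TCP position; "eef_rot": TCP orientation; "force": force on the tool from outside, world axes, zero at the start; "torque": the same for the moment, N m; "gripper_width": finger opening in mm.
Only numpy, scipy, OpenCV 4.12 (cv2) and the standard library are available. Lean on these libraries where they do the work, as an engineer would, in place of code of your own. Each camera call takes 0.05 s, during which the arm holds its last target.

TASK

The sealed printer cartridge standing in the low cradle is either full (about 0.4 kg) or spent (about 0.1 kg), and looks the same either way. Lift it just clear of the cradle, no more than about 3 cm, and hold it still there for a second to feel its weight; then set it in the dock with the round foot if it is full, or the dock with the square foot if it is spent. Push it down firmly until the dock's sliding floor bottoms, hold about 15 N on it for half a second, never more than 35 N, then let go of it and leave the things lying round about where they are.

Things in the scene. Friction and masses are not known exactly. Their poses are not given: they have to be found in the camera images.
- cartridge_center (a point): centre of the sealed cartridge, an upright grey box with a black cap, 40 (its x) x 56 (its y) x 115 mm (its z, up); the point lies half-way up, 57.5 mm above its underside. Turning it half round makes no difference to the fit. It weighs about 0.4 kg if full, 0.1 kg if spent; nothing on the outside shows which. Grip it across its 40 mm width, above the middle.
- cartridge: the same cartridge: origin at the centre of its underside, z up through the cap
- cradle: low open cradle fixed on the desk in which the cartridge stands at the start, 74 x 90 mm, floor 4 mm thick; a black lip round the cartridge rises to 12 mm above the desk (8 mm above the floor) with 2.5 mm play all round. Origin at the centre of its underside; its x and y lie along those of the cartridge at the start
- full_dock: dock for a FULL cartridge: black block, 60 (x) x 76 (y) mm, on a ROUND aluminium foot of 100 mm diameter; top face 36 mm above the desk. In its middle an upright well, 43 (x) x 59 (y) mm, 4 mm chamfer at the mouth; the cartridge goes in upright, 40 mm side along the dock's x; centre 69.5 mm above the desk when home. Fixed; origin at the centre of its underside
- spent_dock: dock for a SPENT cartridge: the same black block, well and sliding shoe, but on a SQUARE aluminium foot of 82 mm. Fixed on the desk; origin at the centre of its underside. (Keep clear of the label printer, 160 mm tall, that stands to the right between robot and docks, and of the wall cabinet whose underside hangs 0.62 m above the desk on the left.)
- full_shoe (a joint): how far the steel shoe (the floor of the well) in the round-footed dock is pressed down, 0 (top of shoe 22 mm above the desk) to 0.010 m (home, 12 mm above the desk, on a rigid stop). It slides stiffly: about 6 N moves it, it stays where it is left, and the weight of a cartridge does not move it
- spent_shoe (a joint): the same for the shoe in the square-footed dock, 0 (up) to 0.010 m (home)
- tape_1: bystander: roll of brown tape lying flat, 94 x 92 x 48 mm, origin at the centre of its underside
- note_block: bystander: block of note paper, 76 x 76 x 22 mm, origin at the centre of its underside
- power_brick: bystander: black power brick, 46 x 105 x 30 mm, origin at the centre of its underside
There are look-alikes about, which are no part of the job. What is shaped like the cartridge but pink is not meant.

How it is judged:
By the outcome, as a careful person would: the job done as asked, in the order asked, and still so for the second after the job is handed in, with the robot touching nothing.
It also fails if it takes over 42 s, if anything falls off the work surface, if the arm or the gripper's body presses on something with over 40 N, if the wrist force passes 120 N, or if a joint passes its speed limit or range.

## Working session

There is one attempt and no reset: what is moved stays moved. The work goes in short steps, Python scripts to look and compute and a tool call to move; the robot and the scene stay as the last step left them, time stands still between calls to the robot, and variables do not carry over. Pictures are saved under pics/ and viewed, and the job is handed in when it is done.

Besides the shell and the picture viewer there is one more tool, called after "Call:" as name([rows], argument=value, ...), one row to a line, values as JSON. arm_command: Moves the arm, as the interface text tells. Its arguments: {"type":"object","properties":{"plan":{"type":"array","items":{"type":"object","properties":{"dp":{"type":"array","items":{"type":"number"}},"turn":{"type":"number"}}}},"fingers":{"type":"number"}},"required":["plan"]}

```bash
mkdir -p pics; ls; cat > h.py <<'E'
import numpy as np,cv2
from scipy.spatial.transform import Rotation as R
def cam(n):
    from bench import eyes
    d=eyes.read_camera(n); np.save('%s.npy'%n,d,allow_pickle=True); return d
def load(n): return np.load('%s.npy'%n,allow_pickle=True).item()
def K(d): return 210/np.tan(np.radians(d['fovy'])/2)
def rot(q): return R.from_quat([q[1],q[2],q[3],q[0]]).as_matrix()
def cloud(d):
    f=K(d); z=d['range_z'].astype(float); v,u=np.mgrid[:420,:560]
    P=np.stack([(u-d['cx'])/f*z,(v-d['cy'])/f*z,z],-1)
    W=P@rot(d['orientation']).T+np.array(d['origin']); W[z==0]=np.nan; return W
def ray(d,u,v,h):
    f=K(d); r=rot(d['orientation'])@np.array([(u-d['cx'])/f,(v-d['cy'])/f,1]); o=np.array(d['origin'])
    return o+r*(h-o[2])/r[2]
E
python3 - <<'E'
from h import *
from bench import monitor
for n in('scene','top'):
    d=cam(n); cv2.imwrite('pics/%s0.png'%n,d['image']); print(n,d['fovy'],d['cx'],d['cy'],d['origin'],d['orientation'])
print(monitor.observe())
E
```

```text
pics
scene 51.44045178364006 279.23285241253853 204.37450118426182 [ 227.50373649 -496.02735069  842.73744836] [-0.32581762  0.87235823 -0.339892    0.13155772]
top 45.048588748189964 278.7315615633608 212.04263762326337 [ 566.76191056  -51.24580499 1111.3751198 ] [-0.05171392  0.70844567 -0.70300351  0.03487792]
{'t': 0.1, 'qpos': array([-1.32162236e+00,  1.24428132e-01,  1.65153317e+00, -5.83500508e-06,
        1.36749532e+00, -8.26198188e-02]), 'dq': array([ 6.87494374e-04, -5.43145294e-04, -3.02069199e-03, -5.46114488e-05,
        1.38952026e-05, -9.43742159e-05]), 'tau': array([ 1.70988478e-04, -4.24926674e+01, -3.66655076e+01, -7.47883837e-05,
        3.91841226e-03,  6.28973140e-06]), 'position': array([ 211.55384579, -614.02970958,  230.1860707 ]), 'eef_rot': array([-9.28515301e-04,  9.86270116e-01,  1.65137488e-01, -8.03700858e-05]), 'force': array([ 0.00455345,  0.65130536, -0.14552506]), 'torque': array([ 0.00924085, -0.02677288, -0.03355035]), 'gripper_width': 85.58796287683779}
```

View pics/scene0.png

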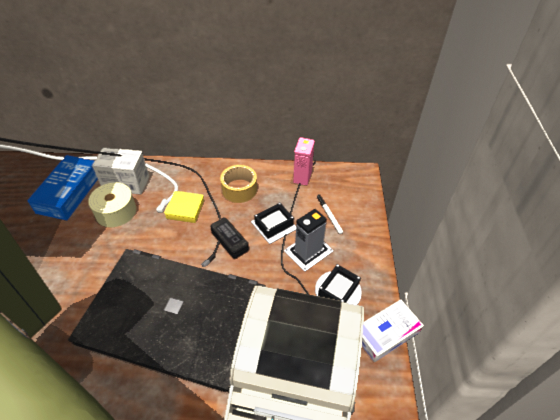

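View pics/top0.png

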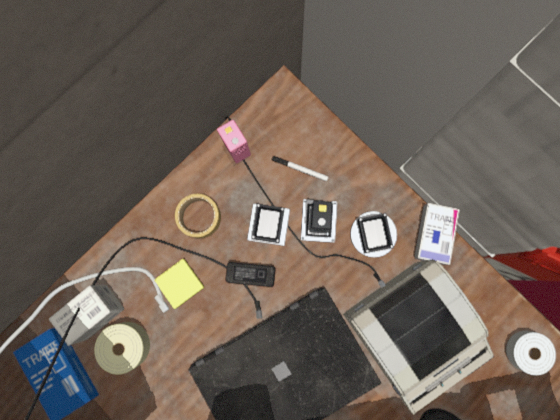

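The scene picture shows the grey cartridge at (311,235), a pink look-alike at (303,160), the square-footed dock at (273,222) and the round-footed dock at (340,287). In the top view these are at (320,218), (234,142), (268,223) and (374,233). The grey one with the black cap, standing in the white-footed cradle, fits the description. I'll confirm it in a crop and measure.

```bash
python3 - <<'E'
from h import *
d=load('top'); im=d['image'][180:275,220:420]
cv2.imwrite('pics/crop_top.png',cv2.resize(im,None,fx=4,fy=4,interpolation=cv2.INTER_CUBIC))
s=load('scene'); cv2.imwrite('pics/crop_scene.png',cv2.resize(s['image'][130:310,240:380],None,fx=4,fy=4,interpolation=cv2.INTER_CUBIC)[:600] if 0 else cv2.resize(s['image'][130:310,240:380],None,fx=3.3,fy=3.3,interpolation=cv2.INTER_CUBIC))
W=cloud(d)
for n,p in dict(cart=(320,225),sq=(268,223),rd=(374,233),rim_sq=(255,223),rdplate=(374,252),pr=(420,300),brick=(250,272),lap=(300,340),desk=(330,270),pink=(232,130),tape=(197,200),note=(180,283),box=(440,230)).items():
    print(n,p,W[p[1],p[0]].round(1), ray(d,*p,0).round(0))
E
```

```text
cart (320, 225) [ 663.6 -108.3  120.8] [ 675. -115.    0.]
sq (268, 223) [676.9  -1.6  21. ] [679.  -1.   0.]
rd (374, 233) [ 656.6 -229.4   24. ] [ 659. -233.    0.]
rim_sq (255, 223) [675.1  25.4  37.1] [679.  28.   0.]
rdplate (374, 252) [ 617.  -232.5    1.7] [ 617. -233.    0.]
pr (420, 300) [ 522.1 -290.6  156.6] [ 515. -330.    0.]
brick (250, 272) [571.2  34.9  31.1] [571.  37.   0.]
lap (300, 340) [430.9 -71.7  26.9] [428. -72.   0.]
desk (330, 270) [ 577.2 -136.8    1.1] [ 577. -137.    0.]
pink (232, 130) [856.3  69.4 115.5] [890.  83.   0.]
tape (197, 200) [727.4 155.6  13.9] [729. 158.   0.]
note (180, 283) [546.4 185.8  20.2] [546. 190.   0.]
box (440, 230) [ 663.2 -367.3   33.5] [ 666. -377.    0.]
```

View pics/crop_top.png

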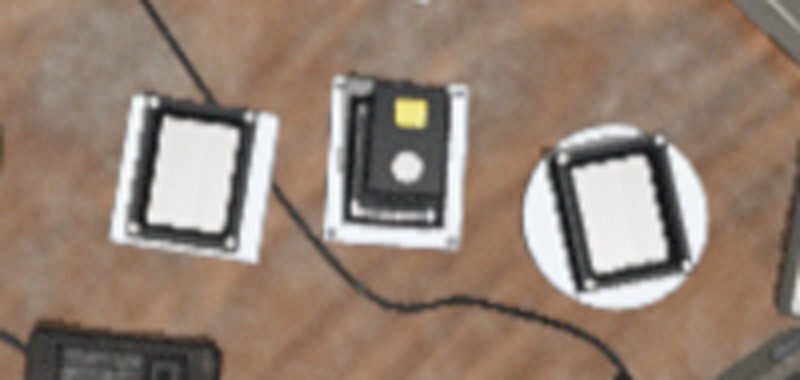

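View pics/crop_scene.png

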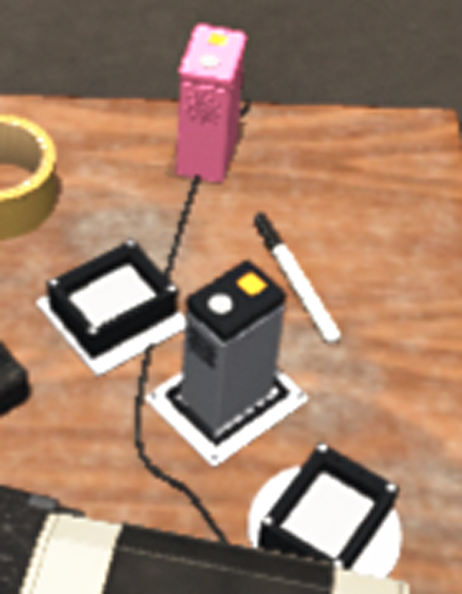

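```bash
python3 - <<'E'
from h import *
d=load('top'); W=cloud(d); g=cv2.cvtColor(d['image'],cv2.COLOR_BGR2GRAY)
S=dict(sq=[(153,102),(249,117),(231,242),(133,229)],rd=[(562,159),(660,142),(686,266),(589,283)],cr=[(339,80),(461,91),(452,242),(331,233)])
for n,p in S.items():
    h=4 if n=='cr' else 36
    P=np.array([ray(d,220+(x+.5)/4-.5,180+(y+.5)/4-.5,h) for x,y in p])[:,:2]
    L=np.linalg.norm(P-np.roll(P,-1,0),axis=1)
    v=(P[0]+P[1]-P[2]-P[3]); w=P[1]+P[2]-P[0]-P[3]
    print(n,P.mean(0).round(1),L.round(1),'long axis deg',np.degrees(np.arctan2(v[1],v[0])).round(1),'short+90',np.degrees(np.arctan2(w[1],w[0])).round(1)+90)
def rect(n,m):
    P=W[m][:,:2].astype(np.float32); r=cv2.minAreaRect(P); print(n,m.sum(),np.round(r[0],1),np.round(r[1],1),round(r[2],1), 'mean',P.mean(0).round(1))
x,y,z=W[...,0],W[...,1],W[...,2]
near=lambda c,r:np.hypot(x-c[0],y-c[1])<r
rect('sq top',near((677,-2),60)&(z>30)&(z<45))
rect('rd top',near((657,-230),60)&(z>30)&(z<45))
rect('cart top',near((670,-105),60)&(z>112)&(z<126))
rect('sq foot',near((677,-2),62)&(z<16)&(g>200))
rect('rd foot',near((657,-230),62)&(z<16)&(g>200))
rect('cradle',near((672,-110),62)&(z<16)&(g>200))
print('cart z',np.nanmedian(z[near((670,-105),15)]), 'shoes',np.nanmedian(z[near((677,-2),12)]),np.nanmedian(z[near((657,-230),12)]))
# heights around
for nm,c in dict(sq=(677,-2),rd=(657,-230),cr=(672,-108)).items():
    print(nm,'max z within 120', np.nanmax(z[near(c,110)]))
m=(z>60)&(z<175)&(x<620)&(y<-150)&(y>-450)
rect('printer',m); print(W[m].max(0))
E
```

```text
sq [676.1  -1.2] [52.2 67.6 52.7 69. ] long axis deg -7.9 short+90 -7.900000000000006
rd [ 656.3 -231. ] [52.9 67.  52.  67.1] long axis deg 11.2 short+90 10.299999999999997
cr [ 686.2 -111.8] [67.4 83.4 66.2 84.7] long axis deg -3.2 short+90 -4.400000000000006
sq top 444 [675.2  -0.7] [60.  76.3] 81.6 mean [ 6.752e+02 -6.000e-01]
rd top 464 [ 655.6 -230.4] [75.8 60.5] 11.5 mean [ 655.5 -230.9]
cart top 572 [ 683.9 -111.2] [39.9 56. ] 86.5 mean [ 683.5 -111. ]
sq foot 270 [675.7  -0.8] [80.9 80.2] 81.7 mean [673.7  -8.9]
rd foot 489 [ 656.9 -230.7] [97.  98.4] 57.3 mean [ 650.6 -227.3]
cradle 318 [ 682.  -111.7] [73.1 83.4] 86.6 mean [ 668.5 -112.3]
cart z 118.39105380792432 shoes 21.504650855470345 18.812162582600763
sq max z within 120 124.0654400956679
rd max z within 120 149.3276810449006
cr max z within 120 124.45127877468553
printer 12765 [ 447.4 -306. ] [238.2 204.4] 34.8 mean [ 459.8 -296.8]
[ 598.91822315 -160.92280417  166.60852853]
```

```bash
cat >> h.py <<'E'
def plan(x,y,z,ax):
    """shift in tool axes to world TCP target and turn so tool x lies at ax deg"""
    from bench import monitor
    s=monitor.observe(); M=rot(s['eef_rot']); p=s['position']
    a=np.degrees(np.arctan2(M[1,0],M[0,0])); t=(a-ax+180)%360-180
    print('t',round(s['t'],2),'pos',p.round(1),'ax',round(a,2),'tilt z',M[:,2].round(4),'F',s['force'].round(2),'w',round(s['gripper_width'],1))
    print('dp',(M.T@(np.array([x,y,z])-p)).round(1),'turn',round(t,2),'q6',s['qpos'].round(3))
E
python3 - <<'E'
from h import *
W=cloud(load('top')); x,y,z=W[...,0],W[...,1],W[...,2]
for nm,c,a in (('rd',(656,-230.7),11.2),('sq',(675.6,-1),-8.2),('cr',(684.5,-111.4),-3.5)):
    a=np.radians(a); u=(x-c[0])*np.cos(a)+(y-c[1])*np.sin(a); v=-(x-c[0])*np.sin(a)+(y-c[1])*np.cos(a)
    m=(z>125)&(np.hypot(u,v)<140); 
    if m.any(): 
        k=np.argsort(np.hypot(u,v)[m])[:3]; print(nm,np.c_[u[m],v[m],z[m]][k].round(0))
plan(684.5,-111.4,230,-3.5)
E
```

```text
rd [[-89. -46. 129.]
 [-88. -49. 126.]
 [-93. -38. 125.]]
t 0.1 pos [ 211.6 -614.   230.2] ax 19.01 tilt z [-5.0e-04  1.8e-03 -1.0e+00] F [ 0.    0.65 -0.15] w 85.6
dp [ 610.9 -321.2    0.9] turn 22.51 q6 [-1.322  0.124  1.652 -0.     1.367 -0.083]
```

Call:
arm_command([
  {"dp":[0.044,-0.023,0],"turn":4},
  {"dp":[0.088,-0.046,0],"turn":8},
  {"dp":[0.132,-0.07,0],"turn":12},
  {"dp":[0.176,-0.093,0],"turn":17},
  {"dp":[0.22,-0.116,0],"turn":22},
], fingers=0.085)

```text
t: 0.6
position: [382.7, -431.4, 230.8]
eef_rot: [-0.0, 1.0, -0.028, -0.0]
force: [0.4, 0.3, 0.4]
gripper_width: 84.9
```

```bash
python3 -c "
from h import *
plan(684.5,-111.4,230,-3.5)"
```

```text
t 0.6 pos [ 382.7 -431.4  230.8] ax -3.22 tilt z [-3.e-04  6.e-04 -1.e+00] F [0.44 0.3  0.42] w 84.9
dp [ 283.3 -336.4    0.9] turn 0.28 q6 [-0.938 -0.037  1.817  0.     1.362  0.689]
```

Call:
arm_command([
  {"dp":[0.03,-0.036,0],"turn":0},
  {"dp":[0.06,-0.072,0],"turn":0},
  {"dp":[0.09,-0.108,0],"turn":0},
  {"dp":[0.12,-0.144,0],"turn":0},
  {"dp":[0.15,-0.18,0],"turn":0},
])

```text
t: 1.1
position: [541.9, -259.5, 230.9]
eef_rot: [-0.0, 1.0, -0.026, -0.0]
force: [-0.1, -1.4, 0.9]
gripper_width: 85.0
```

```bash
python3 -c "
from h import *
plan(684.5,-111.4,230,-3.5)"
```

```text
t 1.1 pos [ 541.9 -259.5  230.9] ax -2.99 tilt z [-6.e-04  2.e-04 -1.e+00] F [-0.07 -1.41  0.94] w 85.0
dp [ 134.7 -155.3    0.8] turn 0.51 q6 [-0.536  0.017  1.763 -0.     1.362  1.087]
```

Call:
arm_command([
  {"dp":[0.032,-0.037,0],"turn":0.5},
  {"dp":[0.064,-0.074,0],"turn":0.5},
  {"dp":[0.096,-0.11,0],"turn":0.5},
  {"dp":[0.125,-0.143,0],"turn":0.5},
  {"dp":[0.13,-0.15,0],"turn":0.5},
])

```text
t: 1.6
position: [680.7, -114.5, 230.2]
eef_rot: [-0.001, 1.0, -0.028, -0.0]
force: [-0.5, -0.7, -0.1]
gripper_width: 85.0
```

Call:
arm_command([
  {"dp":[0,0,0],"turn":0},
  {"dp":[0,0,0],"turn":0},
])

```text
t: 1.8
position: [678.0, -118.8, 230.7]
eef_rot: [0.0, 1.0, -0.031, -0.001]
force: [-0.4, -1.4, -0.3]
gripper_width: 85.2
```

```bash
python3 -c "
from h import *
plan(684.5,-111.4,230,-3.5)
for n in('scene','top'):
    d=cam(n);cv2.imwrite('pics/%s1.png'%n,d['image'])
W=cloud(load('scene'));print(W[215:220,305:318:4].round(0).tolist())
"
```

```text
t 1.8 pos [ 678.  -118.8  230.7] ax -3.51 tilt z [-1.4e-03 -2.0e-04 -1.0e+00] F [-0.43 -1.43 -0.34] w 85.2
dp [ 6.  -7.8  0.7] turn -0.01 q6 [-2.510e-01  2.070e-01  1.557e+00 -1.000e-03  1.378e+00  1.381e+00]
[[[681.0, -96.0, 120.0], [687.0, -102.0, 120.0], [693.0, -108.0, 121.0], [702.0, -112.0, 117.0]], [[680.0, -97.0, 119.0], [686.0, -103.0, 119.0], [691.0, -110.0, 121.0], [698.0, -115.0, 120.0]], [[676.0, -100.0, 121.0], [684.0, -105.0, 119.0], [690.0, -111.0, 120.0], [696.0, -117.0, 120.0]], [[676.0, -101.0, 119.0], [683.0, -107.0, 118.0], [688.0, -113.0, 119.0], [694.0, -119.0, 119.0]], [[673.0, -104.0, 120.0], [681.0, -108.0, 117.0], [686.0, -115.0, 119.0], [693.0, -121.0, 119.0]]]
```

View pics/scene1.png

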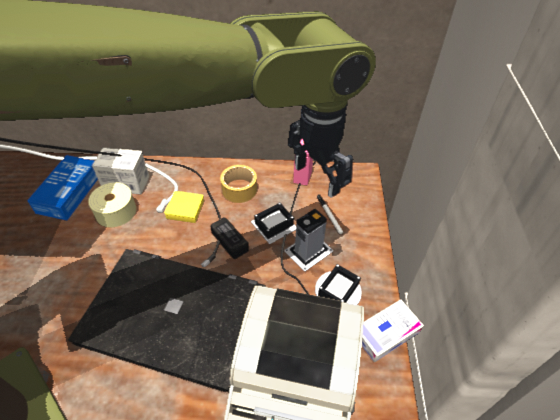

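The scene view shows the gripper open above the cartridge, whose cap is at (311,217). I'll check the top-view position of the cap and docks against this second camera.

```bash
python3 -c "
from h import *
W=cloud(load('scene')); x,y,z=W[...,0],W[...,1],W[...,2]
for c,lo,hi in (((684,-111),112,126),((675,-1),31,42),((656,-231),31,42)):
    m=(np.hypot(x-c[0],y-c[1])<55)&(z>lo)&(z<hi)
    if m.sum()>20: print(m.sum(),cv2.minAreaRect(W[m][:,:2].astype(np.float32)))
"
```

```text
403 ((683.8265380859375, -112.13139343261719), (41.57209014892578, 56.62714385986328), 87.04417419433594)
305 ((675.0670166015625, -1.8100242614746094), (62.545860290527344, 76.7265625), 81.31443786621094)
397 ((655.6865234375, -231.41909790039062), (78.376708984375, 60.78914260864258), 11.567391395568848)
```

Call:
arm_command([
  {"dp":[0.0055,-0.0075,0.0],"turn":0},
  {"dp":[0.0055,-0.0075,0.025],"turn":0},
  {"dp":[0.0055,-0.0075,0.06],"turn":0},
  {"dp":[0.0055,-0.0075,0.08],"turn":0},
  {"dp":[0.0055,-0.0075,0.08],"turn":0},
])

```text
t: 2.4
position: [682.0, -110.9, 146.7]
eef_rot: [-0.001, 1.0, -0.031, -0.004]
force: [0.2, -0.4, -0.0]
gripper_width: 85.0
```

```bash
python3 -c "
from h import *
plan(684,-111.7,68,-3.4)"
```

```text
t 2.4 pos [ 682.  -110.9  146.7] ax -3.55 tilt z [-0.0075  0.0019 -1.    ] F [ 0.24 -0.37 -0.03] w 85.0
dp [ 2.6  0.8 78.7] turn -0.15 q6 [-0.239  0.277  1.619  0.     1.253  1.394]
```

Call:
arm_command([
  {"dp":[0.0015,0.0005,0.025],"turn":0},
  {"dp":[0.0015,0.0005,0.05],"turn":0},
  {"dp":[0.0015,0.0005,0.07],"turn":0},
  {"dp":[0.0015,0.0005,0.078],"turn":0},
  {"dp":[0.0015,0.0005,0.078],"turn":0},
])

```text
t: 2.9
position: [686.0, -111.9, 73.2]
eef_rot: [-0.0, 1.0, -0.031, -0.0]
force: [0.8, 0.1, -0.6]
gripper_width: 84.9
```

Call:
arm_command([
  {"dp":[0,0,0],"turn":0},
  {"dp":[0,0,0],"turn":0},
])

```text
t: 3.1
position: [687.5, -112.1, 75.6]
eef_rot: [0.0, 1.0, -0.031, 0.002]
force: [-0.0, -0.4, -0.2]
gripper_width: 84.8
```

```bash
python3 -c "
from h import *
plan(684,-111.7,68,-3.4)
for n in('scene','top'):
    d=cam(n);cv2.imwrite('pics/%s2.png'%n,d['image'])
d=load('scene');cv2.imwrite('pics/c2.png',cv2.resize(d['image'][130:310,240:400],None,fx=3.3,fy=3.3))
"
```

```text
t 3.1 pos [ 687.5 -112.1   75.6] ax -3.5 tilt z [ 3.4e-03 -8.0e-04 -1.0e+00] F [-0.   -0.42 -0.24] w 84.8
dp [-3.5 -0.1  7.6] turn -0.1 q6 [-0.239  0.351  1.655  0.     1.132  1.393]
```

View pics/c2.png

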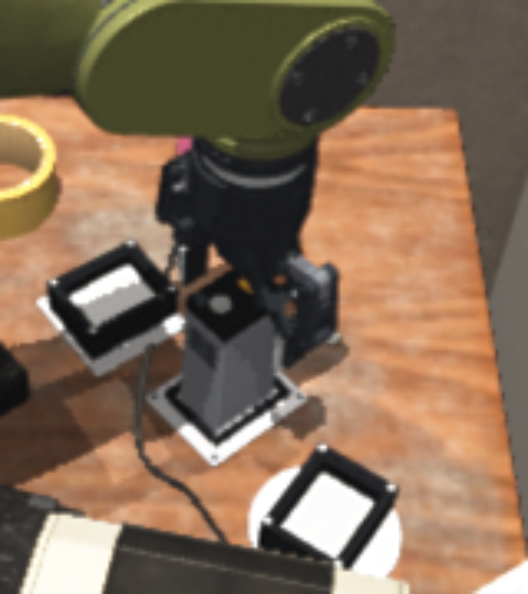

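```bash
python3 -c "
from h import *
plan(684,-111.7,69,-3.4)
W=cloud(load('scene'));d=load('top')
cv2.imwrite('pics/ct2.png',cv2.resize(d['image'][150:300,220:420],None,fx=4,fy=4))
"
```

```text
t 3.2 pos [ 687.1 -112.    75.1] ax -3.49 tilt z [ 2.6e-03 -6.0e-04 -1.0e+00] F [-0.15  0.53 -0.03] w 84.9
dp [-3.2 -0.1  6.1] turn -0.09 q6 [-0.239  0.351  1.656  0.     1.132  1.393]
```

View pics/ct2.png

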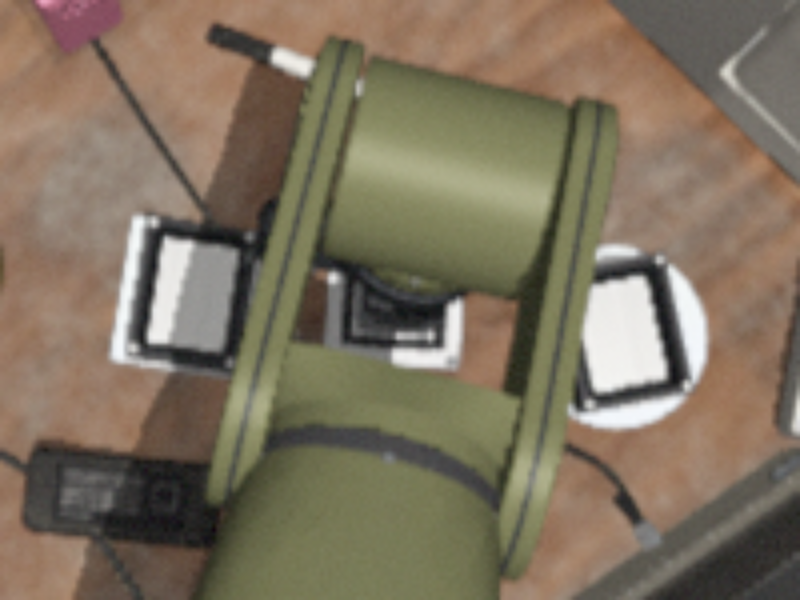

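Call:
arm_command([
  {"dp":[-0.003,0,0.003],"turn":0},
  {"dp":[-0.003,0,0.006],"turn":0},
  {"dp":[-0.003,0,0.006],"turn":0},
  {"dp":[-0.003,0,0.006],"turn":0},
])

```text
t: 3.6
position: [682.9, -111.4, 67.0]
eef_rot: [-0.0, 1.0, -0.03, -0.0]
force: [0.9, -0.3, 0.0]
gripper_width: 84.8
```

```bash
python3 -c "
from h import *
plan(684,-111.7,69,-3.4)"
```

```text
t 3.6 pos [ 682.9 -111.4   67. ] ax -3.49 tilt z [-6.e-04  2.e-04 -1.e+00] F [ 0.94 -0.26  0.03] w 84.8
dp [ 1.1  0.2 -2. ] turn -0.09 q6 [-0.239  0.353  1.668  0.     1.121  1.392]
```

Well centred. Close the fingers and settle.

Call:
arm_command([
  {"dp":[0,0,0],"turn":0},
  {"dp":[0,0,0],"turn":0},
  {"dp":[0,0,0],"turn":0},
  {"dp":[0,0,0],"turn":0},
  {"dp":[0,0,0],"turn":0},
], fingers=0)

```text
t: 4.1
position: [683.4, -111.8, 67.6]
eef_rot: [0.0, 1.0, -0.03, 0.0]
force: [-0.5, -1.0, 2.0]
gripper_width: 39.1
```

Call:
arm_command([
  {"dp":[0,0,0],"turn":0},
  {"dp":[0,0,0],"turn":0},
  {"dp":[0,0,0],"turn":0},
  {"dp":[0,0,0],"turn":0},
  {"dp":[0,0,0],"turn":0},
])

```text
t: 4.6
position: [683.3, -111.8, 67.6]
eef_rot: [0.0, 1.0, -0.03, 0.0]
force: [1.1, -2.6, 1.6]
gripper_width: 39.4
```

```bash
python3 -c "
from h import *
plan(684,-111.7,69,-3.4)"
```

```text
t 4.6 pos [ 683.3 -111.8   67.6] ax -3.49 tilt z [ 5.e-04 -5.e-04 -1.e+00] F [ 1.09 -2.63  1.63] w 39.4
dp [ 0.6 -0.1 -1.4] turn -0.09 q6 [-0.239  0.353  1.667 -0.     1.121  1.392]
```

Call:
arm_command([
  {"dp":[0,0,-0.004],"turn":0},
  {"dp":[0,0,-0.008],"turn":0},
  {"dp":[0,0,-0.012],"turn":0},
  {"dp":[0,0,-0.016],"turn":0},
  {"dp":[0,0,-0.018],"turn":0},
])

```text
t: 5.1
position: [683.3, -111.4, 85.7]
eef_rot: [-0.0, 1.0, -0.03, 0.0]
force: [-0.4, -0.1, -4.7]
gripper_width: 39.4
```

Call:
arm_command([
  {"dp":[0,0,0],"turn":0},
  {"dp":[0,0,0],"turn":0},
  {"dp":[0,0,0],"turn":0},
  {"dp":[0,0,0],"turn":0},
  {"dp":[0,0,0],"turn":0},
])

```text
t: 5.6
position: [683.0, -111.5, 85.1]
eef_rot: [-0.0, 1.0, -0.03, -0.0]
force: [0.1, -0.3, -3.7]
gripper_width: 39.0
```

Call:
arm_command([
  {"dp":[0,0,0],"turn":0},
])

```text
t: 5.7
position: [683.1, -111.5, 85.2]
eef_rot: [-0.0, 1.0, -0.03, -0.0]
force: [0.7, 0.4, -4.4]
gripper_width: 39.5
```

Call:
arm_command([
  {"dp":[0,0,0],"turn":0},
])

```text
t: 5.8
position: [683.2, -111.5, 85.3]
eef_rot: [-0.0, 1.0, -0.03, -0.0]
force: [0.9, 0.6, -3.7]
gripper_width: 39.6
```

Call:
arm_command([
  {"dp":[0,0,0],"turn":0},
])

```text
t: 5.9
position: [683.2, -111.5, 85.3]
eef_rot: [-0.0, 1.0, -0.03, -0.0]
force: [0.0, -0.1, -3.8]
gripper_width: 39.7
```

Call:
arm_command([
  {"dp":[0,0,0],"turn":0},
])

```text
t: 6.0
position: [683.2, -111.5, 85.3]
eef_rot: [-0.0, 1.0, -0.03, -0.0]
force: [0.6, -0.6, -4.5]
gripper_width: 39.2
```

Call:
arm_command([
  {"dp":[0,0,0],"turn":0},
])

```text
t: 6.1
position: [683.2, -111.5, 85.3]
eef_rot: [-0.0, 1.0, -0.03, -0.0]
force: [0.1, 0.6, -4.6]
gripper_width: 39.5
```

Call:
arm_command([
  {"dp":[0,0,0],"turn":0},
])

```text
t: 6.2
position: [683.2, -111.5, 85.3]
eef_rot: [0.0, 1.0, -0.03, 0.0]
force: [-0.1, 0.0, -4.3]
gripper_width: 39.6
```

```bash
python3 -c "
from h import *
from bench import monitor
plan(684,-111.7,90,-3.4);s=monitor.observe();print(s['tau'],s['torque'])
d=cam('scene');print(monitor.observe()['force'])
cv2.imwrite('pics/c3.png',cv2.resize(d['image'][130:310,240:400],None,fx=3.3,fy=3.3))
for i in range(3): cam('top');print(monitor.observe()['force'])
"
```

```text
t 6.2 pos [ 683.2 -111.5   85.3] ax -3.49 tilt z [-0. -0. -1.] F [-0.09  0.02 -4.33] w 39.6
dp [ 0.8  0.1 -4.7] turn -0.09 q6 [-0.239  0.334  1.659 -0.     1.149  1.392]
[-1.12638514e-03 -5.15914750e+01 -3.56631875e+01 -1.95101937e-03
  4.59197599e-04 -2.22328890e-05] [-0.04370155  0.00567546  0.04540225]
[ 0.66284046 -0.50754082 -4.51374009]
[ 0.12290885  0.45198029 -3.35067619]
[-0.25164653  0.30986468 -4.0619361 ]
[-0.68314461 -0.06205374 -3.84076185]
```

View pics/c3.png

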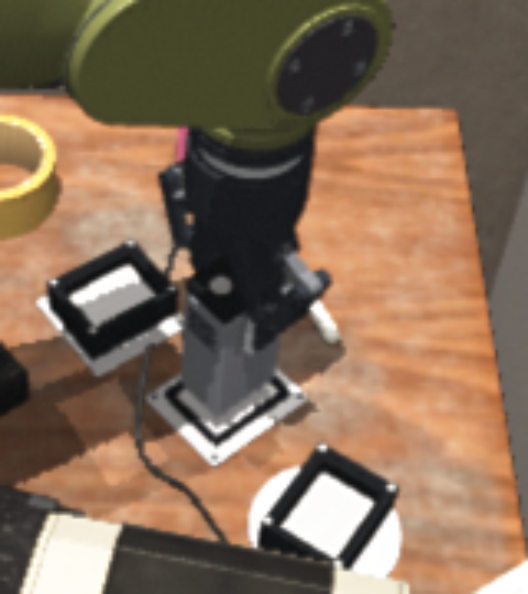

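The scale reads about 4.1 N, or 0.41 kg, so the cartridge is full. The picture shows it clear of the cradle lip at about (228,400) in the crop. It goes in the round-footed dock at (656,-231), axis 11.3°.

Call:
arm_command([
  {"dp":[0,0,-0.012],"turn":0},
  {"dp":[0,0,-0.028],"turn":0},
  {"dp":[0,0,-0.04],"turn":0},
  {"dp":[0,0,-0.045],"turn":0},
  {"dp":[0,0,-0.045],"turn":0},
])

```text
t: 6.9
position: [684.3, -111.8, 132.8]
eef_rot: [0.0, 1.0, -0.03, 0.002]
force: [-0.1, -0.2, -3.8]
gripper_width: 39.5
```

```bash
python3 -c "
from h import *
plan(655.2,-231,130,11.3)"
```

```text
t 6.9 pos [ 684.3 -111.8  132.8] ax -3.49 tilt z [ 3.7e-03 -9.0e-04 -1.0e+00] F [-0.07 -0.18 -3.79] w 39.5
dp [-21.8 120.8   2.8] turn -14.79 q6 [-0.239  0.287  1.631 -0.     1.219  1.392]
```

Call:
arm_command([
  {"dp":[-0.003,0.015,0],"turn":-2},
  {"dp":[-0.008,0.045,0],"turn":-6},
  {"dp":[-0.014,0.078,0],"turn":-10},
  {"dp":[-0.019,0.107,0],"turn":-13.5},
  {"dp":[-0.021,0.12,0],"turn":-14.8},
])

```text
t: 7.4
position: [653.7, -232.4, 129.5]
eef_rot: [0.0, 0.995, 0.098, -0.001]
force: [1.4, 0.2, -4.0]
gripper_width: 39.5
```

Call:
arm_command([
  {"dp":[0,0,0],"turn":0},
  {"dp":[0,0,0],"turn":0},
  {"dp":[0,0,0],"turn":0},
  {"dp":[0,0,0],"turn":0},
])

```text
t: 7.8
position: [655.1, -228.9, 130.2]
eef_rot: [-0.0, 0.995, 0.099, -0.0]
force: [-0.0, 0.8, -4.4]
gripper_width: 39.1
```

```bash
python3 -c "
from h import *
plan(655.2,-231,130,11.3)
d=cam('scene')
cv2.imwrite('pics/c4.png',cv2.resize(d['image'][150:330,240:420],None,fx=3.3,fy=3.3))
W=cloud(d);x,y,z=W[...,0],W[...,1],W[...,2]
m=(np.hypot(x-656,y+231)<45)&(z>70)&(z<170)
a=np.radians(11.3);u=(x-656)*np.cos(a)+(y+231)*np.sin(a);v=-(x-656)*np.sin(a)+(y+231)*np.cos(a)
for k in range(70,185,10):
    q=(z>k)&(z<k+10)&(abs(u)<60)&(abs(v)<60)
    if q.sum()>5: print(k,q.sum(),'u',np.percentile(u[q],[2,50,98]).round(1),'v',np.percentile(v[q],[2,50,98]).round(1))
"
```

```text
t 7.8 pos [ 655.1 -228.9  130.2] ax 11.37 tilt z [-3.e-04  3.e-04 -1.e+00] F [-0.01  0.82 -4.37] w 39.1
dp [-0.3  2.1  0.2] turn 0.07 q6 [-0.413  0.293  1.628  0.     1.22   0.959]
70 75 u [-28.3 -26.5  17.5] v [-18.4  -6.7  18.4]
80 73 u [-28.2 -26.3  20.7] v [-18.5  -8.6  20.1]
90 74 u [-28.3 -26.3  18.5] v [-18.2 -10.7  17.6]
100 60 u [-28.1 -26.2   7.8] v [-18.2  -3.4  19.5]
110 76 u [-27.8 -26.5  -1.2] v [-18.2  -4.7  19.8]
120 59 u [-28.3 -26.4 -10.1] v [-17.7  -2.4  19.3]
130 76 u [-28.4 -26.5  -5.1] v [-24.2  -4.7  27.3]
140 102 u [-28.3 -26.   -0.9] v [-30.2  -8.8  34.7]
150 104 u [-28.1 -25.7   0.9] v [-30.9  -9.3  34. ]
160 108 u [-28.4 -25.5  -5.3] v [-30.1  -3.7  31.4]
170 186 u [-27.7 -13.3   5.5] v [-42.7   1.2  43.5]
180 425 u [-24.8  -8.7  10.4] v [-45.1   3.5  51.6]
```

View pics/c4.png

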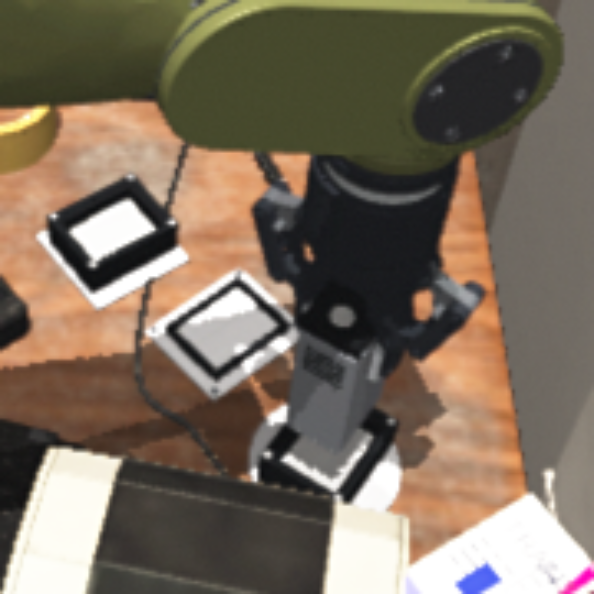

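Call:
arm_command([
  {"dp":[-0.0005,0.0015,0],"turn":0},
  {"dp":[-0.0005,0.0015,0.006],"turn":0},
  {"dp":[-0.0005,0.0015,0.014],"turn":0},
  {"dp":[-0.0005,0.0015,0.02],"turn":0},
  {"dp":[-0.0005,0.0015,0.022],"turn":0},
])

```text
t: 8.35
position: [653.7, -231.2, 106.3]
eef_rot: [-0.001, 0.995, 0.099, -0.001]
force: [-0.1, 0.1, -3.4]
gripper_width: 39.2
```

Call:
arm_command([
  {"dp":[0,0,0.003],"turn":0},
  {"dp":[0,0,0.006],"turn":0},
  {"dp":[0,0,0.006],"turn":0},
])

```text
t: 8.65
position: [654.5, -231.5, 101.8]
eef_rot: [-0.0, 0.995, 0.099, -0.0]
force: [-0.0, -0.5, -4.2]
gripper_width: 39.4
```

Call:
arm_command([
  {"dp":[0,0,0.003],"turn":0},
  {"dp":[0,0,0.006],"turn":0},
  {"dp":[0,0,0.006],"turn":0},
])

```text
t: 8.95
position: [654.3, -231.4, 95.7]
eef_rot: [-0.0, 0.995, 0.099, -0.0]
force: [-0.6, 0.2, -4.0]
gripper_width: 39.2
```

```bash
python3 -c "
from h import *
plan(655.2,-231,85.6,11.3)"
```

```text
t 8.95 pos [ 654.3 -231.4   95.7] ax 11.31 tilt z [-1.e-03  4.e-04 -1.e+00] F [-0.57  0.21 -3.97] w 39.2
dp [ 0.9 -0.3 10.1] turn 0.01 q6 [-0.417  0.327  1.648 -0.     1.167  0.956]
```

Call:
arm_command([
  {"dp":[0,0,0.002],"turn":0},
  {"dp":[0,0,0.004],"turn":0},
  {"dp":[0,0,0.004],"turn":0},
])

```text
t: 9.25
position: [654.5, -231.5, 91.9]
eef_rot: [-0.0, 0.995, 0.099, -0.0]
force: [0.7, -0.6, -3.7]
gripper_width: 39.5
```

Call:
arm_command([
  {"dp":[0,0,0.002],"turn":0},
  {"dp":[0,0,0.004],"turn":0},
  {"dp":[0,0,0.004],"turn":0},
])

```text
t: 9.55
position: [654.4, -231.5, 87.8]
eef_rot: [-0.0, 0.995, 0.099, -0.0]
force: [0.3, 0.1, -3.4]
gripper_width: 39.3
```

Call:
arm_command([
  {"dp":[0,0,0.002],"turn":0},
  {"dp":[0,0,0.003],"turn":0},
])

```text
t: 9.75
position: [654.7, -231.6, 85.2]
eef_rot: [-0.0, 0.995, 0.099, -0.0]
force: [0.1, 0.4, -3.0]
gripper_width: 39.6
```

Call:
arm_command([
  {"dp":[0,0,0.001],"turn":0},
  {"dp":[0,0,0.002],"turn":0},
  {"dp":[0,0,0.003],"turn":0},
])

```text
t: 10.05
position: [654.8, -231.6, 82.8]
eef_rot: [-0.0, 0.995, 0.099, 0.0]
force: [-0.5, 1.7, 1.2]
gripper_width: 39.5
```

Call:
arm_command([
  {"dp":[0,0,0.001],"turn":0},
  {"dp":[0,0,0.002],"turn":0},
  {"dp":[0,0,0.003],"turn":0},
])

```text
t: 10.35
position: [654.9, -231.6, 80.1]
eef_rot: [0.0, 0.995, 0.099, 0.0]
force: [-2.4, 2.4, 1.9]
gripper_width: 39.3
```

Call:
arm_command([
  {"dp":[0,0,0.001],"turn":0},
  {"dp":[0,0,0.002],"turn":0},
])

```text
t: 10.55
position: [654.8, -231.6, 77.6]
eef_rot: [0.0, 0.995, 0.099, 0.0]
force: [-1.9, 0.5, 1.6]
gripper_width: 39.3
```

Call:
arm_command([
  {"dp":[0,0,0.0005],"turn":0},
  {"dp":[0,0,0.001],"turn":0},
])

```text
t: 10.75
position: [654.8, -231.6, 76.3]
eef_rot: [0.0, 0.995, 0.099, 0.0]
force: [-1.2, 1.0, 2.0]
gripper_width: 39.3
```

Call:
arm_command([
  {"dp":[0,0,0.0005],"turn":0},
  {"dp":[0,0,0.001],"turn":0},
])

```text
t: 10.95
position: [654.9, -231.6, 75.5]
eef_rot: [0.0, 0.995, 0.099, 0.0]
force: [-1.7, 1.5, 4.6]
gripper_width: 39.3
```

Force is starting to rise near the stop, so I'll use finer steps.

Call:
arm_command([
  {"dp":[0,0,0.0003],"turn":0},
])

```text
t: 11.05
position: [654.9, -231.6, 75.5]
eef_rot: [0.0, 0.995, 0.099, 0.0]
force: [-3.2, 2.5, 4.9]
gripper_width: 39.2
```

Call:
arm_command([
  {"dp":[0,0,0.0003],"turn":0},
])

```text
t: 11.15
position: [654.9, -231.7, 75.5]
eef_rot: [0.0, 0.995, 0.099, 0.0]
force: [-3.0, 1.0, 5.2]
gripper_width: 39.4
```

Call:
arm_command([
  {"dp":[0,0,0.0],"turn":0},
])

```text
t: 11.25
position: [654.9, -231.6, 75.5]
eef_rot: [0.0, 0.995, 0.099, 0.0]
force: [-2.7, 1.2, 5.2]
gripper_width: 39.7
```

Call:
arm_command([
  {"dp":[0,0,0.0005],"turn":0},
  {"dp":[0,0,0.001],"turn":0},
])

```text
t: 11.45
position: [655.0, -231.6, 75.4]
eef_rot: [0.0, 0.995, 0.099, 0.0]
force: [-5.4, 3.3, 10.4]
gripper_width: 39.4
```

Call:
arm_command([
  {"dp":[0,0,0.0],"turn":0},
])

```text
t: 11.55
position: [655.0, -231.7, 75.4]
eef_rot: [0.0, 0.995, 0.099, 0.0]
force: [-4.5, 1.4, 7.8]
gripper_width: 39.0
```

Call:
arm_command([
  {"dp":[0,0,0.0005],"turn":0},
  {"dp":[0,0,0.001],"turn":0},
  {"dp":[0,0,0.001],"turn":0},
])

```text
t: 11.85
position: [655.1, -231.7, 75.4]
eef_rot: [0.0, 0.995, 0.099, 0.0]
force: [-6.9, 2.9, 13.3]
gripper_width: 39.6
```

Call:
arm_command([
  {"dp":[0,0,0.0002],"turn":0},
  {"dp":[0,0,0.0002],"turn":0},
  {"dp":[0,0,0.0002],"turn":0},
])

```text
t: 12.15
position: [655.1, -231.7, 75.4]
eef_rot: [-0.0, 0.995, 0.099, 0.0]
force: [-6.7, 2.4, 13.1]
gripper_width: 39.5
```

Call:
arm_command([
  {"dp":[0,0,0],"turn":0},
  {"dp":[0,0,0],"turn":0},
  {"dp":[0,0,0],"turn":0},
  {"dp":[0,0,0],"turn":0},
])

```text
t: 12.55
position: [655.1, -231.7, 75.4]
eef_rot: [0.0, 0.995, 0.099, 0.0]
force: [-6.5, 3.0, 12.8]
gripper_width: 39.2
```

Call:
arm_command([
  {"dp":[0,0,0],"turn":0},
  {"dp":[0,0,0],"turn":0},
  {"dp":[0,0,0],"turn":0},
  {"dp":[0,0,0],"turn":0},
])

```text
t: 12.95
position: [655.1, -231.6, 75.4]
eef_rot: [0.0, 0.995, 0.099, 0.0]
force: [-5.8, 3.7, 13.1]
gripper_width: 39.1
```

```bash
python3 -c "
from h import *
plan(655.2,-231,75.6,11.3)
d=cam('scene')
cv2.imwrite('pics/c5.png',cv2.resize(d['image'][150:330,240:420],None,fx=3.3,fy=3.3))
W=cloud(d);x,y,z=W[...,0],W[...,1],W[...,2]
a=np.radians(11.3);u=(x-656)*np.cos(a)+(y+231)*np.sin(a);v=-(x-656)*np.sin(a)+(y+231)*np.cos(a)
for k in range(30,140,10):
    q=(z>k)&(z<k+10)&(abs(u)<30)&(abs(v)<25)
    if q.sum()>5: print(k,q.sum(),'u',np.percentile(u[q],[2,50,98]).round(1),'v',np.percentile(v[q],[2,50,98]).round(1))
"
```

```text
t 12.95 pos [ 655.1 -231.6   75.4] ax 11.31 tilt z [ 4.e-04  0.e+00 -1.e+00] F [-5.77  3.65 13.05] w 39.1
dp [ 0.3 -0.6 -0.2] turn 0.01 q6 [-0.417  0.349  1.658  0.     1.134  0.956]
30 108 u [-29.3 -24.6  24.2] v [-24.8 -15.2  24.2]
40 61 u [-28.7 -27.3  12.5] v [-20.9  -9.7  17.1]
50 59 u [-29.3 -27.5   4.4] v [-20.8  -7.7  16.2]
60 56 u [-29.2 -27.3  -6. ] v [-20.6  -5.3  18. ]
70 58 u [-29.3 -27.6 -12.4] v [-20.6  -5.8  15.5]
80 62 u [-28.8 -27.4 -10. ] v [-23.9  -7.   16.9]
90 65 u [-29.2 -27.2 -10.1] v [-21.9  -5.6  18.3]
100 68 u [-28.8 -27.1 -10.5] v [-23.6  -5.8  17.6]
110 70 u [-28.8 -26.1  -2.3] v [-23.9  -3.1  23.7]
120 300 u [-28.2 -14.6   4.1] v [-20.3   1.   19.5]
130 7 u [-23.7 -11.1  -5.1] v [-24.  -15.1  22.6]
```

View pics/c5.png

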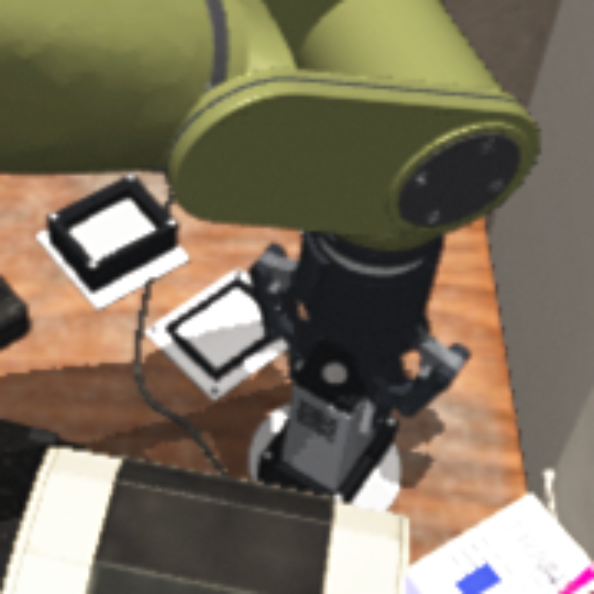

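Bottomed: the position has been steady at 75.4 for over 0.8 s at about 13 N on the wrist plus 4 N weight. I'll relieve most of the push, open and lift away.

Call:
arm_command([
  {"dp":[0,0,-0.001],"turn":0},
  {"dp":[0,0,-0.002],"turn":0},
])

```text
t: 13.2
position: [654.9, -231.6, 75.5]
eef_rot: [0.0, 0.995, 0.099, 0.0]
force: [-2.3, 0.2, 3.0]
gripper_width: 39.2
```

Call:
arm_command([
  {"dp":[0,0,0],"turn":0},
  {"dp":[0,0,0],"turn":0},
  {"dp":[0,0,0],"turn":0},
  {"dp":[0,0,0],"turn":0},
  {"dp":[0,0,0],"turn":0},
], fingers=0.085)

```text
t: 13.7
position: [654.7, -231.6, 74.3]
eef_rot: [-0.0, 0.995, 0.099, -0.0]
force: [0.4, -0.2, 0.1]
gripper_width: 85.0
```

Call:
arm_command([
  {"dp":[0,0,0],"turn":0},
  {"dp":[0,0,0],"turn":0},
])

```text
t: 13.9
position: [654.7, -231.6, 74.4]
eef_rot: [0.0, 0.995, 0.099, 0.0]
force: [0.7, -0.2, -0.5]
gripper_width: 85.0
```

Call:
arm_command([
  {"dp":[0,0,-0.01],"turn":0},
  {"dp":[0,0,-0.03],"turn":0},
  {"dp":[0,0,-0.06],"turn":0},
  {"dp":[0,0,-0.1],"turn":0},
  {"dp":[0,0,-0.14],"turn":0},
])

```text
t: 14.4
position: [654.4, -231.4, 216.3]
eef_rot: [-0.0, 0.995, 0.099, -0.0]
force: [0.3, -0.8, -0.5]
gripper_width: 85.0
```

Call:
arm_command([
  {"dp":[0,-0.03,0],"turn":0},
  {"dp":[0,-0.07,0],"turn":0},
  {"dp":[0,-0.11,0],"turn":0},
  {"dp":[0,-0.15,0],"turn":0},
  {"dp":[0,-0.18,0],"turn":0},
])

```text
t: 14.9
position: [618.9, -53.1, 215.7]
eef_rot: [-0.0, 0.995, 0.099, 0.001]
force: [1.1, -0.4, -0.8]
gripper_width: 84.9
```

Call:
arm_command([
  {"dp":[0,-0.01,0],"turn":0},
  {"dp":[0,-0.01,0],"turn":0},
  {"dp":[0,-0.01,0],"turn":0},
  {"dp":[0,-0.01,0],"turn":0},
  {"dp":[0,-0.01,0],"turn":0},
])

```text
t: 15.4
position: [617.6, -46.5, 214.4]
eef_rot: [0.0, 0.995, 0.098, -0.0]
force: [-0.0, 0.4, 0.0]
gripper_width: 85.2
```

```bash
python3 -c "
from h import *
plan(655.2,-231,75.6,11.3)
A=cam('scene');B=cam('top')
cv2.imwrite('pics/s6.png',A['image']);cv2.imwrite('pics/t6.png',B['image'])
for d in (A,B):
    W=cloud(d);x,y,z=W[...,0],W[...,1],W[...,2]
    m=(np.hypot(x-656,y+231)<50)&(z>115)&(z<140)
    if m.sum()>9: print(m.sum(),cv2.minAreaRect(W[m][:,:2].astype(np.float32)),'z',np.median(z[m]))
"
```

```text
t 15.4 pos [617.6 -46.5 214.4] ax 11.22 tilt z [-1.e-04 -2.e-04 -1.e+00] F [-0.03  0.41  0.  ] w 85.2
dp [  1.  188.2 138.9] turn -0.08 q6 [-0.162  0.068  1.738 -0.     1.335  1.213]
530 ((655.4154052734375, -232.48512268066406), (57.48610305786133, 41.11619567871094), 11.320942878723145) z 125.9893286188784
602 ((655.5572509765625, -230.6498565673828), (55.85715866088867, 40.45236587524414), 11.098017692565918) z 126.44721714245577
```

View pics/s6.png

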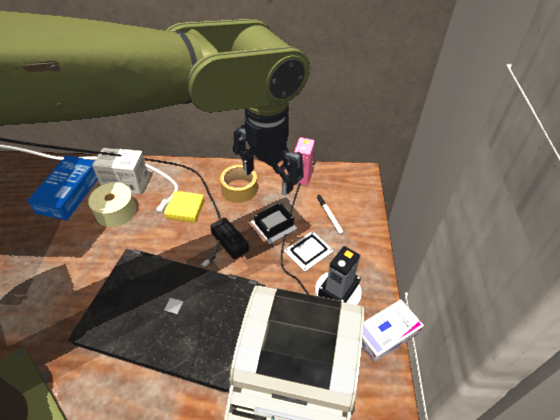

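View pics/t6.png

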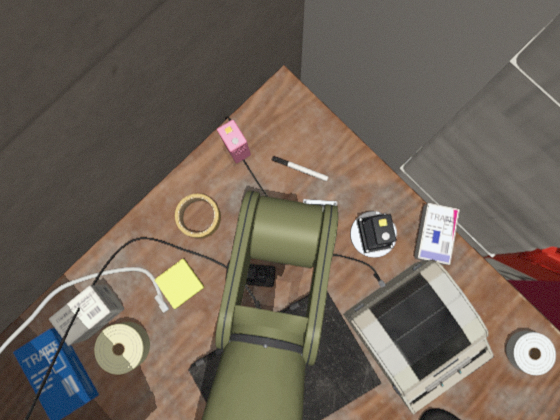

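The scene picture shows the cartridge upright in the round-footed dock at (344,270), and the top picture shows it at (378,232). The cap is at about 126.5 mm (127 when home), the bystanders have not moved, and the arm is clear.

```bash
python3 -c "
from bench import ticket
print(ticket.finish_job())"
```

```text
the job is handed in; nothing more can be done
None
```

The cartridge is full, and it now stands in the dock with the round foot with the shoe pressed home. I handed the job in at about 15.5 s.

- **Weighing:** I lifted it about 18 mm and held it still for just over a second. It weighed about 4.1 N, or roughly 0.41 kg.
- **Pushing down:** the tool came to rest at 75.4 mm, after about 10 mm of shoe travel. I held it there for about 1 s with the wrist reading 13 N, which with the cartridge's own weight is about 17 N on the shoe. The highest reading I saw was 13.3 N.
- **Side force:** while pushing there was a sideways force of about 7 N, which went away on release.
- **Last checks:** I let go, lifted away and moved the arm clear.
  - **Height:** the cap sits at 126–126.5 mm in both cameras, against 127 mm when home. The cameras also read the cap 0.6 mm low before I moved it.
  - **Position:** the cartridge is within about 2 mm of the dock centre in both views and lined up with the dock.
  - **Bystanders:** the things lying around look unmoved in the pictures. The power brick is partly hidden by the arm in the top view.
- **Disagreements:** the two cameras differed by about 2 mm in y on the final cap position; no check failed.

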